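# Eject the backup drive and shut the dock

### The arm

A 6-joint arm with a two-finger parallel gripper is mounted at the origin on the work surface. World frame = base frame: x ahead of the robot, y to its left, z up, the work surface at z = 0. Lengths are in m, angles in degrees, forces in N, time in s.
With the tool pointing down it reaches from about 0.325 to 0.85 m from the base axis. Payload 15.5 kg.
Tool frame: the origin (TCP) lies at the very end of the fingers, on their centre line; the grasp point (between the pads) lies 19 mm behind it (ctrl.grip_depth is the distance from the TCP to the grasp point, in m); y points along the fingers, x is the direction in which the jaws open and shut, and the axes are right-handed (so a half turn about y gives the same grasp; the last joint's range is limited). The gripper opens to 91 mm and grips with 3 to 60 N. Pads are 32 mm wide; open, the fingers measure 118 mm over their backs; the gripper's body (76 mm by 178 mm) begins 60 mm behind the grasp point.
Start: joints at [65.632, 28.281, 77.091, -0, 74.628, -5.472], TCP at [0.202, 0.591, 0.214] pointing down, gripper open.
Joint ranges: [-166.48, 166.48], [-47.26, 123.95], [12.59, 153.08], [-70.14, 250.14], [6.76, 159.57], [-176.63, 176.63]. Speed limits (degrees/s): [108.29, 108.29, 147.25, 172.46, 172.46, 172.46].

### API

Orientations are given as a 3x3 rotation matrix whose columns are the frame's x, y, z axes.
In Python, from bench import ctrl gives the robot as it stands. The module is installed in compiled form; this text tells all that it offers. Calls block until the motion is done:
- ctrl.goto(position, orientation): joint-space move of the TCP to a pose.
- ctrl.move_l(position, vel=0.15, ori=None, contact_N=None): straight line of the TCP; ori=None keeps the orientation; vel is the mean speed in m/s. With contact_N (N) it stops when the force on the tool has changed by that much, and returns True; else False.
- ctrl.movej(angles): joint-space move.
- ctrl.command_gripper(opening): opening from 0.0 (shut) to 1.0 (fully open); the grip force is fixed at half the most; returns when the fingers have stopped.
- ctrl.sleep(seconds).
- ctrl.ik(position, orientation): joint angles nearest the present ones, or None.
- ctrl.read_camera(name): name is "scene" or "top"; returns the picture (420x560x3 uint8, blue, green, red); there is no depth.
- ctrl.camera_params(name): a dict with "fx", "fy", "cx", "cy" (pixels), "pose" (4x4, takes a point from camera to world coordinates). Camera axes: x right, y up, looking along -z (the intrinsics and any distortion apply to the point x, -y, -z); pixel columns grow to the right and rows downward; lengths in m; the calibration is good to about 2 mm. A picture is of the moment at which its call begins. camera_params takes no time and is no camera call.
A pose or a line that the arm cannot do raises ctrl.MotionError and nothing moves.
- ctrl.sign_off(): hands the job in, once; it reports no verdict.
Readings, each from a call of its own:
- ctrl.current_t(): time.
- ctrl.current_q(): joint angles.
- ctrl.current_dq(): joint speeds.
- ctrl.current_effort(): joint torques, N m.
- ctrl.current_tool_pos(): TCP position.
- ctrl.current_eef_rot(): TCP orientation.
- ctrl.current_contact_force(): force on the tool from outside, world axes, zero at the start.
- ctrl.current_wrist_torque(): the same for the moment, N m.
- ctrl.current_grip_width(): opening from 0.0 (shut) to 1.0 (fully open).
Only numpy, scipy, OpenCV 4.12 (cv2) and the standard library are available. Lean on these libraries where they do the work, as an engineer would, in place of code of your own. Each camera call takes 0.05 s, during which the arm holds its last target. There are 200 camera calls.

### The job

Press the dock's eject plunger through its soft first stop right down to the firm second stop and let it come all the way back up, so that the drive cartridge pops out of its bay. Then draw the cartridge out and lay it gently, right way up and flat, inside the felt-lined tray. Finally slide the shutter fully across the empty bay, and leave the tumbler and the two jars where they stand.

Things in the scene. Friction and masses are not known exactly. Their poses are not given: they have to be found in the camera images.
- dock: Grey desktop drive dock, fixed, 150 mm deep (x) x 200 wide (y) x 122 high. Origin: on the desk under the middle of the bay mouth, in the plane of the front face; +x points into the dock (away from the robot at yaw 0), z up. The front part (x 0 to 40 mm) is 60 mm high; behind it a face slopes up at 38 deg to 122 mm high at x = 120 mm, then flat.
- bay_mouth (a point): Middle of the lower edge of the bay mouth, 24 mm above the dock's origin, axes as the dock's. The bay is a level slot in the front face, 49 mm wide, 23 mm high (z 24 to 47 mm above the desk), 95 mm deep. A tongue 28 mm wide and 6 mm thick carries the bay's floor on 50 mm out of the mouth, towards the robot.
- carry_bar (a point): Middle of the dock's steel carrying bar, 14 mm thick, along the dock's y at x = 82 mm, z = 205 mm in the dock's frame, between two posts at y = +-92 mm. It stands above the plunger, so a tool pointing straight down cannot press it: come in tilted along the plunger's axis, from the robot's side.
- plunger_top (a point): Centre of the flat top of the eject plunger's black round cap (28 mm diameter, 10 thick), at x = 60, y = 0, z = 116 mm in the dock's frame when up. z: the plunger's axis, pointing outwards, 38 deg from vertical, leaning to the dock's -x (the robot's side). The cap goes in along -z by 15 mm in all and springs back when let go; at the bottom its top is still 17 mm clear of the sloping face.
- plunger_first (a joint): First, soft part of the plunger's stroke, in m: 0 up, 0.008 at the first stop. Takes 1.5 N rising to 4 N. It ejects nothing.
- plunger_second (a joint): Second, stiffer part of the plunger's stroke, in m, following the first: 0 until about 7 N, 0.007 at the firm second stop, which takes 12 to 20 N. It drives a kicker in the bay that pushes the cartridge out by 5 times this travel; press at 50 mm/s or slower so that it is not flung.
- cartridge: Loose black drive cartridge lying flat, 92 mm long (x) x 46 wide (y) x 20 high, 0.06 to 0.13 kg. Origin: centre of its underside; z up, -x its front end. At the start wholly in the bay, front 2 mm behind the dock's face, x along the dock's x. A full press leaves it about 30 mm or more out, on the tongue; then hold it across its width and draw it out along the dock's -x.
- shutter_tab (a point): Middle of the shutter's aluminium tab, 24 mm (x) x 12 (y) x 30 (z, 26 to 56 mm above the desk), at x = -17.5 mm in the dock's frame, axes as the dock's; y about +74 mm when open, +8 when shut. It sits on the shutter plate: 3 mm thick, 4 mm in front of the dock's face, as tall as the tab, reaching 35 mm to the -y and 19 mm to the +y side of the tab's middle.
- shutter (a joint): How far the shutter has slid towards the dock's -y, in m: 0 open, 0.066 fully shut over the bay. It needs about 2 N and stays where it is left; it runs into the cartridge if that is not out.
- tray_floor (a point): Centre of the tray's floor, 5 mm above the desk; x along its length, z up. The tray is plywood lined with grey felt, fixed, 160 mm (x) x 140 mm (y) outside, walls 4 mm thick and 18 mm high above the desk.
- tumbler: Bystander: green drinking tumbler with steel rim, 84 mm diameter, 169 mm high, origin at the centre of its underside. Not to be disturbed.
- pill_bottle: Bystander: small white-capped jar, 48 mm diameter, 90 mm high, origin at the centre of its underside. Not to be disturbed.
- jar: Bystander: jar with a brass-coloured lid, 68 mm diameter, 100 mm high, origin at the centre of its underside. Not to be disturbed.
Not all that is in view belongs to the job. Of the things shaped like the part that bears tray_floor, the wooden one is meant.

How it is judged:
By the outcome, as a careful person would: the job done as asked, in the order asked, and still so for the second after the job is handed in, with the robot touching nothing.
It also fails if it takes over 72 s, if anything falls off the work surface, if the arm or the gripper's body presses on something with over 40 N, if the wrist force passes 120 N, or if a joint passes its speed limit or range.

## Working session

There is one attempt and no reset: what is moved stays moved. The work goes in short steps, each a Python script; the robot and the scene stay as the last script left them, time stands still between calls to the robot, and variables do not carry over. Pictures are saved under pics/ and viewed, about 8 in all and at most 12, crops included, and the job is handed in when it is done.

```bash
mkdir -p pics; python3 - <<'E'
from bench import ctrl
import cv2
for n in("scene","top"):
    cv2.imwrite(f"pics/{n}0.png",ctrl.read_camera(n)); p=ctrl.camera_params(n); print(n,p)
print(ctrl.current_t(),ctrl.current_eef_rot(),ctrl.grip_depth)
E
```

```text
scene {'fx': 446.9724769775342, 'fy': 446.9724769775342, 'cx': 278.9809628662193, 'cy': 210.29007210162368, 'pose': array([[-0.87818903, -0.35788589,  0.31733534,  0.97933878],
       [ 0.47788991, -0.62857709,  0.6136058 ,  0.85853102],
       [-0.02013114,  0.69051324,  0.72303956,  1.14350503],
       [ 0.        ,  0.        ,  0.        ,  1.        ]])}
top {'fx': 388.28905452524765, 'fy': 388.28905452524765, 'cx': 282.34463390593237, 'cy': 202.8589676608415, 'pose': array([[-0.02794097,  0.98202926, -0.18664894,  0.34821695],
       [-0.99954885, -0.02538982,  0.01604519,  0.0017602 ],
       [ 0.01101787,  0.18701306,  0.98229564,  1.14116194],
       [ 0.        ,  0.        ,  0.        ,  1.        ]])}
0.1 [[ 3.23831554e-01 -3.97244564e-04 -9.46114669e-01]
 [ 9.46114238e-01 -9.07236135e-04  3.23831787e-01]
 [-9.86989832e-04 -9.99999510e-01  8.20470498e-05]] 0.0188
```

View pics/scene0.png

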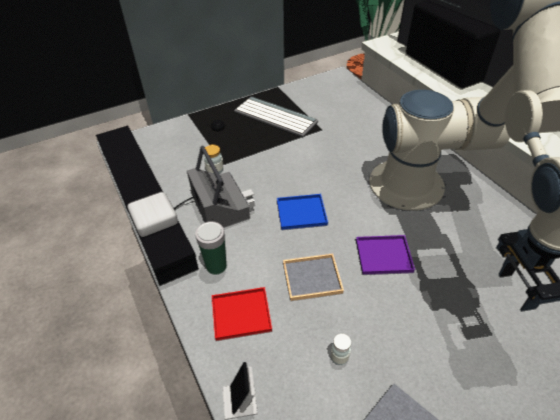

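View pics/top0.png

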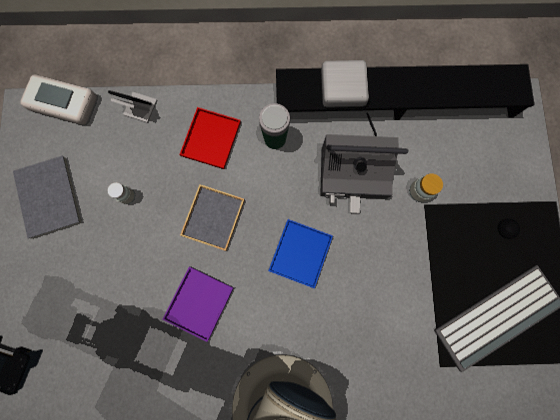

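The top view shows the dock at about (358,165), the wooden tray at about (213,217), the tumbler at (274,125), the orange-lidded jar at (431,184) and the pill bottle at (117,190). I'll enlarge the dock and tray.

```bash
python3 - <<'E'
import cv2,numpy as np
t=cv2.imread("pics/top0.png");s=cv2.imread("pics/scene0.png")
R=lambda i,k:cv2.resize(i,None,fx=k,fy=k,interpolation=cv2.INTER_CUBIC)
cv2.imwrite("pics/c1.png",R(t[120:220,310:443],6))
a=R(s[140:230,180:265],6);b=R(t[180:255,175:250],4)
c=np.zeros((600,820,3),np.uint8);c[:540,:510]=a;c[:300,520:820]=b
b2=R(s[250:305,278:350],4);c[320:540,520:808]=b2
cv2.imwrite("pics/c2.png",c[:,:800])
E
```

```text
(no output)
```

View pics/c1.png

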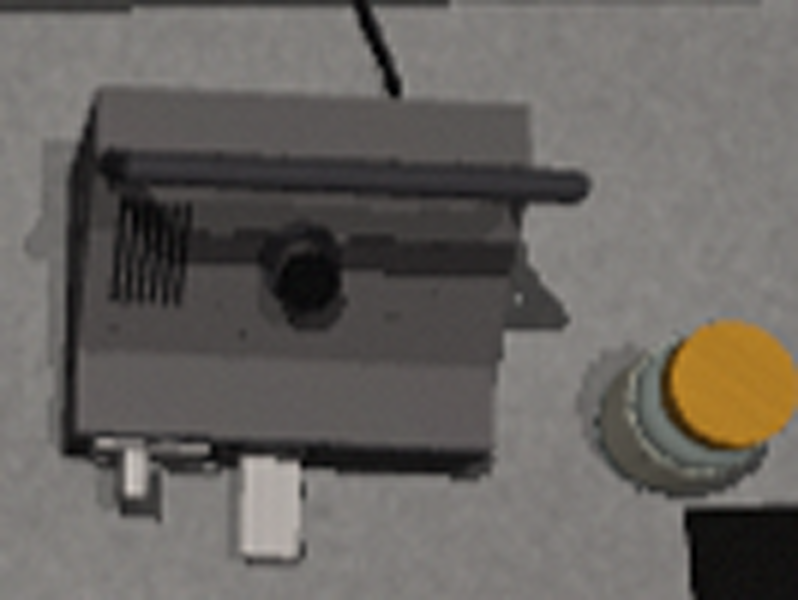

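View pics/c2.png

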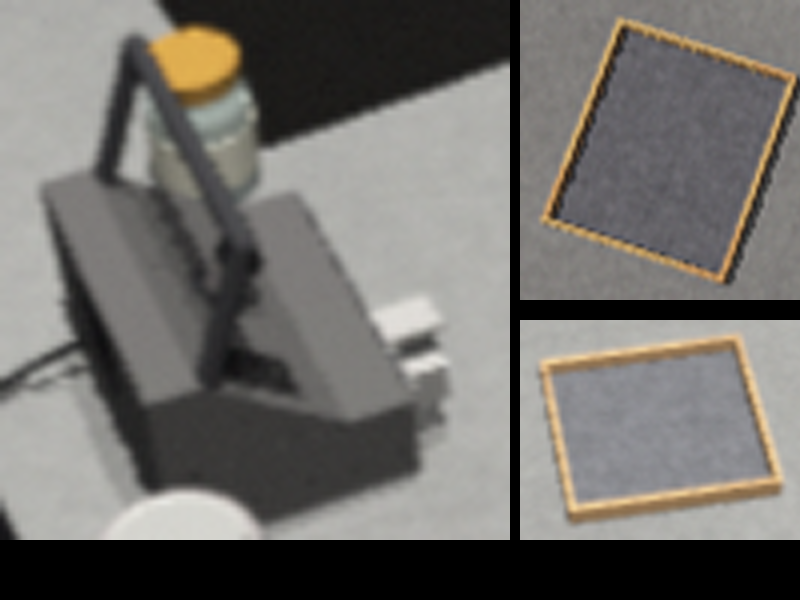

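```bash
cat > fit.py <<'E'
import numpy as np
from bench import ctrl
from scipy.optimize import least_squares
def proj(n,P):
    c=ctrl.camera_params(n);T=np.linalg.inv(c["pose"]);p=np.asarray(P)@T[:3,:3].T+T[:3,3]
    return np.c_[c["cx"]+c["fx"]*p[:,0]/-p[:,2],c["cy"]-c["fy"]*p[:,1]/-p[:,2]]
def back(n,uv,z):
    c=ctrl.camera_params(n);d=c["pose"][:3,:3]@[(uv[0]-c["cx"])/c["fx"],-(uv[1]-c["cy"])/c["fy"],-1];o=c["pose"][:3,3]
    return o+d*(z-o[2])/d[2]
def place(x,P):
    c,s=np.cos(x[2]),np.sin(x[2]);P=np.asarray(P,float)
    return np.c_[c*P[:,0]-s*P[:,1]+x[0],s*P[:,0]+c*P[:,1]+x[1],P[:,2]]
def fit(obs,x0):
    f=lambda x:np.concatenate([proj(n,place(x,[o[0] for o in L]))-[o[1] for o in L] for n,L in obs.items()]).ravel()
    r=least_squares(f,x0,loss="soft_l1",f_scale=.5);return r.x,f(r.x).reshape(-1,2)
E
python3 - <<'E'
from fit import *
np.set_printoptions(precision=3,suppress=True)
A=lambda k,ox,oy,cx=0,cy=0:lambda u,v:((u-cx+.5)/k-.5+ox,(v-cy+.5)/k-.5+oy)
t=A(6,310,120);s=A(6,180,140)
D={"top":[((0,.1,.06),t(77,436)),((0,-.1,.06),t(490,455)),((.15,.1,.122),t(98,88)),((.15,-.1,.122),t(530,105)),((.04,.1,.06),t(80,350)),((.04,-.1,.06),t(500,363)),
 ((.06,0,.116),t(308,275)),((-.05,.014,.024),t(240,557)),((-.05,-.014,.024),t(298,557))],
 "scene":[((.15,.1,.122),s(150,402)),((0,.1,.06),s(418,403)),((.04,.1,.06),s(352,418)),((0,.1,0),s(415,470)),((.15,-.1,.122),s(42,185)),((0,-.1,.06),s(300,195))]}
for d in (D,{"top":D["top"]},{"scene":D["scene"]}):
    x,r=fit(d,[.7,-.2,0]);print("dock",x,np.degrees(x[2]));
    if d is D: print(r)
t=A(4,175,180,520,0);s=A(4,278,250,520,320)
C=[(.08,.07,.018),(.08,-.07,.018),(-.08,-.07,.018),(-.08,.07,.018)]
D={"top":list(zip(C,[t(620,18),t(798,75),t(725,282),t(543,220)])),
"scene":list(zip([C[2],C[3],C[0],C[1]],[s(738,336),s(781,485),s(572,515),s(541,365)]))}
for d in (D,{"top":D["top"]},{"scene":D["scene"]}):
    x,r=fit(d,[.5,.2,0]);print("tray",x,np.degrees(x[2]))
print(r)
print("tumbler",back("top",(274,117),.169),"jar",back("top",A(6,310,120)(735,385),.1),"pill",back("top",(117,190),.09))
E
```

```text
dock [ 0.576 -0.23  -0.069] -3.93258695660025
[[-0.41  -0.412]
 [ 0.726 -0.629]
 [-0.249 -0.106]
 [-0.149  0.135]
 [-0.61   0.329]
 [-1.111  1.1  ]
 [ 0.27   2.203]
 [ 0.089  0.019]
 [-0.006  0.421]
 [-0.581  0.326]
 [-0.424 -0.911]
 [-0.442  0.287]
 [ 1.262 -0.076]
 [-0.395 -0.656]
 [-1.099 -1.365]]
dock [ 0.576 -0.23  -0.068] -3.917745677626076
dock [ 0.575 -0.227 -0.073] -4.204886126664869
tray [ 0.527  0.19  -0.346] -19.83663553565249
tray [ 0.527  0.188 -0.346] -19.795875249913887
tray [ 0.528  0.194 -0.342] -19.584152241236822
[[ 0.152  0.212]
 [ 0.627 -0.226]
 [-0.339  0.101]
 [-0.304 -0.136]]
tumbler [0.766 0.002 0.169] jar [ 0.589 -0.431  0.1  ] pill [0.596 0.44  0.09 ]
```

```bash
cat > h.py <<'E'
import numpy as np, cv2
from bench import ctrl
from scipy.spatial.transform import Rotation as Ro
np.set_printoptions(precision=4,suppress=True)
DOCK=(.576,-.2295,np.radians(-4.0)); TRAY=(.527,.190,np.radians(-19.8))
def W(f,p): return Ro.from_euler("z",f[2]).apply(p)+[f[0],f[1],0]
def ori(f,x,y):   # tool x and y axes given in frame f; picks the half turn nearest the present joints
    best=None
    for s in(1,-1):
        X=np.array(x,float)*s;M=Ro.from_euler("z",f[2]).as_matrix()@np.c_[X,y,np.cross(X,y)]
        yield M
def pick(f,x,y,p):
    c=[(np.abs(np.subtract(q,ctrl.current_q())).max(),i,M) for i,M in enumerate(ori(f,x,y)) if (q:=ctrl.ik(p,M)) is not None]
    return min(c)[2]
def st(*a): print(*a,"t",round(ctrl.current_t(),2),"tcp",np.array(ctrl.current_tool_pos()),"F",np.array(ctrl.current_contact_force()),"w",round(ctrl.current_grip_width(),3))
def snap(n,name): cv2.imwrite(f"pics/{name}.png",ctrl.read_camera(n))
a=np.radians(38);N=np.array([-np.sin(a),0,np.cos(a)]);PT=np.array([.060,0,.116])
E
python3 - <<'E'
from h import *
pre=W(DOCK,PT+.10*N)
M=pick(DOCK,[0,1,0],-N,pre);print(M,ctrl.ik(pre,M),ctrl.ik(W(DOCK,PT-.02*N),M))
ctrl.goto([.42,-.03,.36],M);st()
ctrl.command_gripper(0)
ctrl.goto(pre,M);st()
ctrl.move_l(W(DOCK,PT+.015*N),vel=.12);st()
snap("scene","p1s");snap("top","p1t")
E
python3 - <<'E'
import cv2,numpy as np
R=lambda i,k:cv2.resize(i,None,fx=k,fy=k,interpolation=cv2.INTER_CUBIC)
s=cv2.imread("pics/p1s.png")[120:240,170:280];t=cv2.imread("pics/p1t.png")[110:230,300:430]
cv2.imwrite("pics/p1.png",np.hstack([R(s,3.3),R(t,3.3)]))
E
```

```text
[[-0.0698  0.6142  0.7861]
 [-0.9976 -0.0429 -0.055 ]
 [ 0.     -0.788   0.6157]] [-39.1249  20.1081 111.7507  54.6914  25.7264   9.1731] [-34.0206  33.8778 107.5093  76.2746  18.4862 -10.0398]
t 2.48 tcp [ 0.4203 -0.0297  0.36  ] F [ 0.0736 -0.3509 -0.8482] w 0.997
t 5.01 tcp [ 0.5744 -0.2288  0.1954] F [0.1815 1.0856 0.8445] w 0.01
t 5.87 tcp [ 0.6266 -0.2328  0.1285] F [ 0.2379 -0.4033 -0.6974] w 0.006
```

View pics/p1.png

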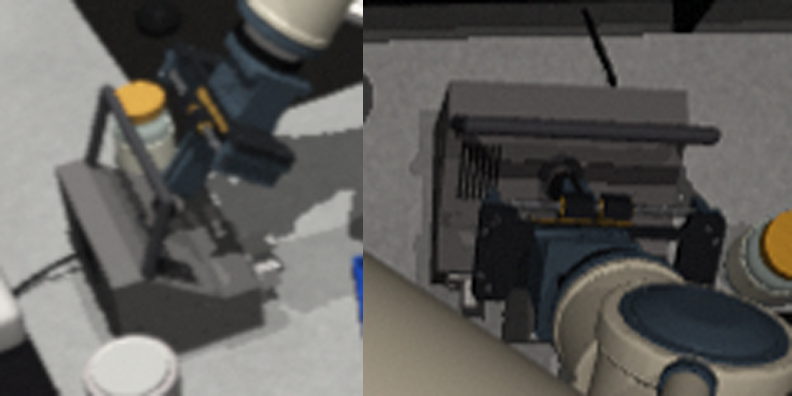

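The fingertips are lined up just above the cap, the wide side of the gripper lies along the bar, and the bar and jar are clear. Now I'll press.

```bash
python3 - <<'E'
from h import *
P0=W(DOCK,PT)
n=Ro.from_euler("z",DOCK[2]).apply(N)
d=lambda:round(float((np.array(ctrl.current_tool_pos())-P0)@n)*1e3,2)
print(ctrl.move_l(W(DOCK,PT-.006*N),vel=.03,contact_N=30),d());st()
for k in range(8,24,2):
    c=ctrl.move_l(W(DOCK,PT-k*1e-3*N),vel=.02,contact_N=22);f=np.array(ctrl.current_contact_force())@n
    print(k,c,d(),round(f,1))
    if c or f>22: break
ctrl.sleep(.2);st(d())
ctrl.move_l(W(DOCK,PT+.05*N),vel=.05);st()
ctrl.move_l(W(DOCK,PT+.14*N),vel=.15)
ctrl.goto([.40,-.05,.33],ctrl.current_eef_rot());st()
snap("scene","p2s");snap("top","p2t")
E
python3 - <<'E'
import cv2,numpy as np
R=lambda i,k:cv2.resize(i,None,fx=k,fy=k,interpolation=cv2.INTER_CUBIC)
s=cv2.imread("pics/p2s.png")[140:240,180:280];t=cv2.imread("pics/p2t.png")[125:225,315:415]
cv2.imwrite("pics/p2.png",np.hstack([R(s,4),R(t,4)]))
E
```

```text
False -5.94
t 6.82 tcp [ 0.6395 -0.234   0.1113] F [-1.218   0.27    3.6474] w 0.005
8 False -7.91 6.8
10 False -9.87 6.9
12 False -11.82 9.1
14 False -13.77 9.4
16 False -15.19 24.6
-15.19 t 8.27 tcp [ 0.6453 -0.2344  0.1041] F [-15.5987   0.55    19.1009] w 0.001
t 9.73 tcp [ 0.6052 -0.2315  0.1552] F [-0.8109 -0.8829 -0.2142] w 0.005
t 11.48 tcp [ 0.4009 -0.0504  0.3299] F [ 0.7205 -0.6342  0.1166] w 0.003
```

View pics/p2.png

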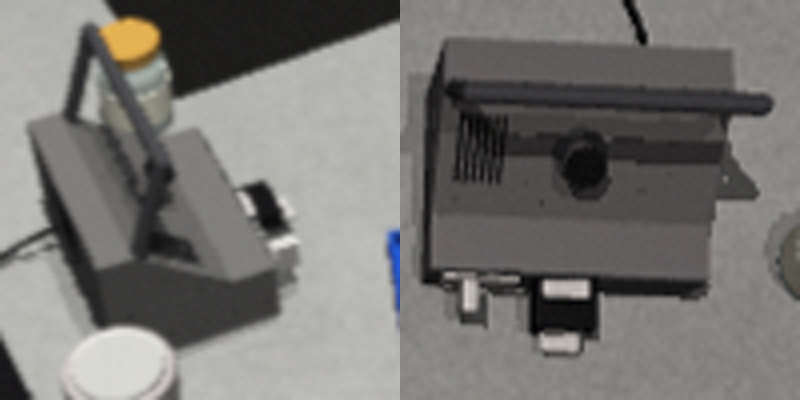

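The plunger bottomed out at 15.2 mm with a hard rise to 25 N, and its cap is back up. The cartridge is out on the tongue with its front edge at about (355,208) in the top view. I'll grasp it with the fingers part-open and kept clear of the shutter plate.

```bash
python3 - <<'E'
from h import *
from fit import back
for uv,z in(((355.5,208),.044),((347.4,202),.044),((364.4,202),.044)):
    print(Ro.from_euler("z",-DOCK[2]).apply(back("top",uv,z)-[DOCK[0],DOCK[1],0]))
ctrl.command_gripper(.63)
g=np.array([-.0255,0,.027]);up=W(DOCK,g+[-.0,0,.09])
M=pick(DOCK,[0,1,0],[0,0,-1],up);print(ctrl.ik(up,M),ctrl.ik(W(TRAY,[-.06,0,.1]),Ro.from_euler("z",TRAY[2]-DOCK[2]).as_matrix()@M))
ctrl.goto(up,M);st()
snap("top","p3t");snap("scene","p3s")
E
python3 - <<'E'
import cv2,numpy as np
R=lambda i,k:cv2.resize(i,None,fx=k,fy=k,interpolation=cv2.INTER_CUBIC)
s=cv2.imread("pics/p3s.png")[140:240,200:300];t=cv2.imread("pics/p3t.png")[125:225,315:415]
cv2.imwrite("pics/p3.png",np.hstack([R(s,4),R(t,4)]))
E
```

```text
[-0.0399  0.0007  0.044 ]
[-0.0234  0.0242  0.044 ]
[-0.0212 -0.0249  0.044 ]
[-28.2119  32.0861  87.5539  -0.      60.36    65.7881] [ 17.4433  28.2055  99.8706  -0.      51.9238 127.2433]
t 13.8 tcp [ 0.5504 -0.2274  0.1179] F [ 0.1888  0.3378 -0.2173] w 0.633
```

View pics/p3.png

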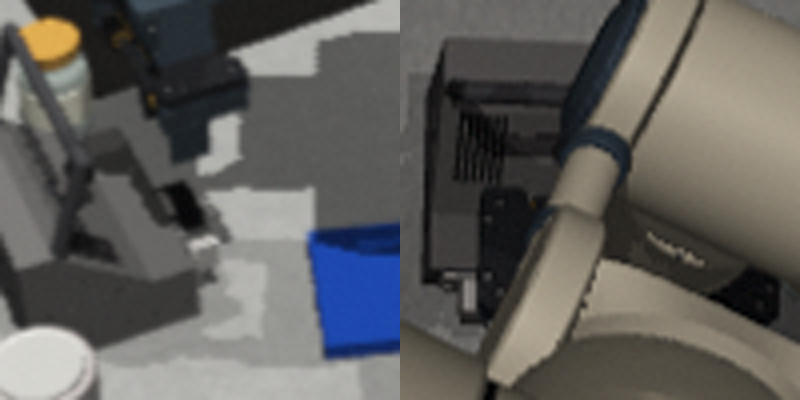

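The cartridge front is at dock x of about -38 mm, centred in y. The gripper hovers over it, so I'll descend, grip and draw it out.

```bash
python3 - <<'E'
from h import *
g=np.array([-.0255,0,.027])
print(ctrl.move_l(W(DOCK,g),vel=.07,contact_N=6));st()
ctrl.command_gripper(0);st("grip")
print(ctrl.move_l(W(DOCK,g+[-.04,0,.0005]),vel=.05,contact_N=15));st()
print(ctrl.move_l(W(DOCK,g+[-.095,0,.001]),vel=.06,contact_N=15));st()
ctrl.move_l(W(DOCK,g+[-.115,0,.09]),vel=.1);st()
snap("top","p4t");snap("scene","p4s")
E
python3 - <<'E'
import cv2,numpy as np
R=lambda i,k:cv2.resize(i,None,fx=k,fy=k,interpolation=cv2.INTER_CUBIC)
s=cv2.imread("pics/p4s.png")[140:240,200:300];t=cv2.imread("pics/p4t.png")[145:245,315:415]
cv2.imwrite("pics/p4.png",np.hstack([R(s,4),R(t,4)]))
E
```

```text
False
t 15.33 tcp [ 0.5508 -0.2278  0.0274] F [ 0.451  -0.7268  1.1029] w 0.629
grip t 15.67 tcp [ 0.5507 -0.2278  0.0273] F [-1.0252  0.5481  5.355 ] w 0.5
False
t 16.62 tcp [ 0.5106 -0.2249  0.0274] F [ 0.5232  0.6007 -0.5877] w 0.503
False
t 17.68 tcp [ 0.4562 -0.2213  0.028 ] F [ 0.9797 -0.2559 -0.1787] w 0.502
t 18.74 tcp [ 0.4357 -0.2196  0.1165] F [ 0.6326 -0.0323 -0.4196] w 0.503
```

View pics/p4.png

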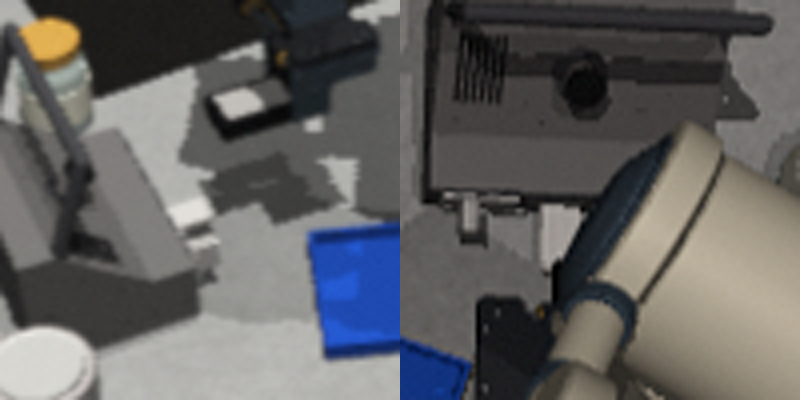

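The cartridge is out and held level. Next it goes to the tray.

```bash
python3 - <<'E'
from h import *
M=Ro.from_euler("z",TRAY[2]-DOCK[2]).as_matrix()@np.array(ctrl.current_eef_rot())
p=[-.0335,0,.0]
M=pick(TRAY,[0,1,0],[0,0,-1],W(TRAY,[-.0335,0,.1])) 
d=M[:,0]@np.array(ctrl.current_eef_rot())[:,0];print("dot",d)   # must be >0, else cartridge is turned half round (still fine)
s=1 if d>0 else -1
ctrl.move_l([.45,-.02,.14],vel=.2)
ctrl.move_l(W(TRAY,[-.0335*s,0,.09]),vel=.2,ori=M);st()
print(ctrl.move_l(W(TRAY,[-.0335*s,0,.016]),vel=.08,contact_N=5));st()
print(ctrl.move_l(W(TRAY,[-.0335*s,0,.0078]),vel=.015,contact_N=2.5));st()
ctrl.sleep(.2);ctrl.command_gripper(.63);st()
ctrl.move_l(W(TRAY,[-.0335*s,0,.12]),vel=.12);st()
ctrl.move_l([.42,-.05,.2],vel=.25);st()
snap("top","p5t");snap("scene","p5s")
E
python3 - <<'E'
import cv2,numpy as np
R=lambda i,k:cv2.resize(i,None,fx=k,fy=k,interpolation=cv2.INTER_CUBIC)
s=cv2.imread("pics/p5s.png")[230:330,265:365];t=cv2.imread("pics/p5t.png")[165:265,165:265]
cv2.imwrite("pics/p5.png",np.hstack([R(s,4),R(t,4)]))
E
```

```text
dot 0.9621961162091752
t 21.31 tcp [0.4954 0.2006 0.0901] F [ 0.0165  0.1586 -0.3154] w 0.501
False
t 22.38 tcp [0.4958 0.2015 0.0164] F [-0.6678 -0.1033 -0.7006] w 0.499
True
t 22.91 tcp [0.4954 0.2013 0.0082] F [-1.1256 -0.3219  7.5935] w 0.503
t 23.51 tcp [0.495  0.2012 0.0079] F [-0.133  -0.8386 -0.162 ] w 0.633
t 24.59 tcp [0.4951 0.2013 0.1194] F [0.2215 0.5897 0.5557] w 0.629
t 25.84 tcp [ 0.4199 -0.0494  0.1997] F [ 0.021   0.1389 -0.3831] w 0.631
```

View pics/p5.png

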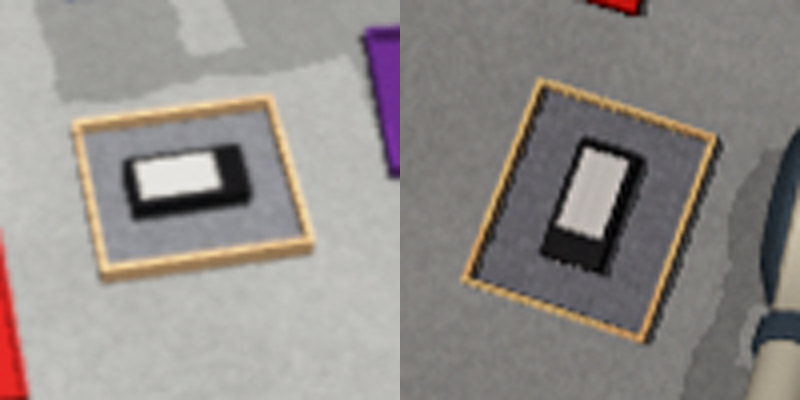

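The cartridge lies flat, label up, inside the wooden tray. Now the shutter: I'll push the tab from its +y side.

```bash
python3 - <<'E'
from h import *
ctrl.command_gripper(0)
x=-.0255
up=W(DOCK,[x,.108,.13]);M=pick(DOCK,[0,1,0],[0,0,-1],up)
ctrl.goto(up,M);st()
print(ctrl.move_l(W(DOCK,[x,.108,.033]),vel=.1,contact_N=6));st()
loc=lambda:Ro.from_euler("z",-DOCK[2]).apply(np.array(ctrl.current_tool_pos())-[DOCK[0],DOCK[1],0])
for y in(.095,.06,.035,.018):
    c=ctrl.move_l(W(DOCK,[x,y,.033]),vel=.05,contact_N=14);print(c,loc(),np.array(ctrl.current_contact_force()))
    if c: break
ctrl.move_l(W(DOCK,[x-.002,.05,.033]),vel=.08);ctrl.move_l(W(DOCK,[x-.02,.06,.16]),vel=.15)
ctrl.goto([.40,.1,.3],M);st()
snap("top","p6t");snap("scene","p6s")
E
python3 - <<'E'
import cv2,numpy as np
R=lambda i,k:cv2.resize(i,None,fx=k,fy=k,interpolation=cv2.INTER_CUBIC)
s=cv2.imread("pics/p6s.png")[140:240,180:280];t=cv2.imread("pics/p6t.png")[125:225,315:415]
cv2.imwrite("pics/p6.png",np.hstack([R(s,4),R(t,4)]))
E
```

```text
t 27.6 tcp [ 0.5575 -0.1197  0.1298] F [-0.8753  0.2963  0.6352] w 0.009
False
t 28.72 tcp [ 0.5585 -0.1201  0.0336] F [0.1673 0.1141 0.6862] w 0.005
False [-0.0254  0.0945  0.0331] [0.4924 0.3638 0.8318]
False [-0.0255  0.0599  0.033 ] [-0.5561  0.3727  0.1063]
False [-0.0255  0.0347  0.033 ] [ 0.7628  0.173  -0.1602]
True [-0.0257  0.0248  0.0329] [ 2.8472 10.8692  6.1567]
t 33.66 tcp [0.4005 0.0995 0.2995] F [ 0.3443  0.1025 -0.6198] w 0.003
```

View pics/p6.png

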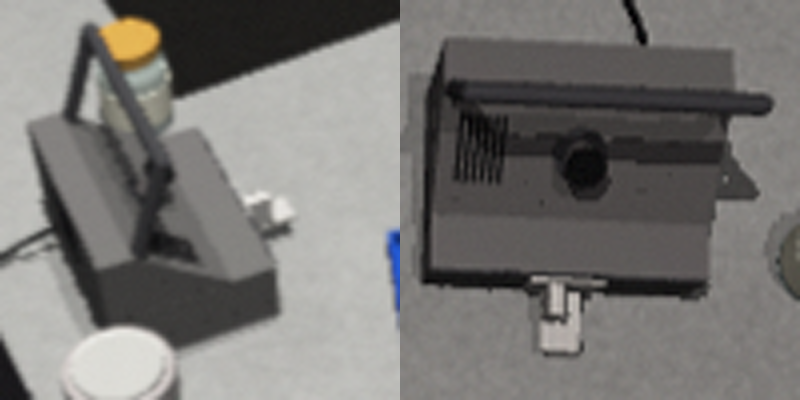

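The shutter appears to cover the bay, with the plate's right end at crop (606,283). The shift looks like about 61 mm against the expected 66, so I'll measure it more precisely.

```bash
python3 - <<'E'
from h import *
from fit import proj
for p in("top0","p5t"):
  pass
K=8
a=cv2.imread("pics/top0.png",0);b=cv2.imread("pics/p6t.png",0)
for y,n in((.074,"open"),(.008,"shut")):
    print(n,"tab top",proj("top",[W(DOCK,[-.0175,y,.056])]),"plate -y end",proj("top",[W(DOCK,[-.0055,y-.035,.056])]),"+y end",proj("top",[W(DOCK,[-.0055,y+.019,.056])]))
A=cv2.resize(a[190:202,322:350],None,fx=16,fy=16,interpolation=cv2.INTER_CUBIC)
B=cv2.resize(b[190:204,343:373],None,fx=16,fy=16,interpolation=cv2.INTER_CUBIC)
c=np.hstack([A,np.zeros((A.shape[0],20),np.uint8),B[:A.shape[0]]]);print(c.shape)
np.set_printoptions(linewidth=220)
print("open rows 193-199, cols 322-350");print(a[193:200,322:350])
print("shut cols 343-373");print(b[193:203,343:373])
E
```

```text
open tab top [[330.7363 198.4313]] plate -y end [[343.0299 194.853 ]] +y end [[324.1814 194.0369]]
shut tab top [[353.8169 199.4299]] plate -y end [[366.0595 195.8501]] +y end [[347.2177 195.0343]]
(192, 948)
open rows 193-199, cols 322-350
[[ 23  21  21  49 131 151 144 111 113 111 110 105  54  44  58  80  75  61  43  36  45  46  39  46  52  50  52  53]
 [ 17  21  22  51 100 114 111  99  99 122 118 115  79  93  97 107 105 104 123 122 126 125 114  18  24  26  14  15]
 [ 16  17  21  48  43  41  42  49  76 173 157 149 104  71  75  73  73  77  93  94  95  95  84  16  22  33  26  27]
 [ 82  80  60  46  78  73  38  44  87 188 175 167 108  35  40  43  44  43  42  39  44  36  21  17  20  25  23  40]
 [116 117 113  96  55  53  37  46  92 186 175 173 129 104  83  40  40  39  43  55  54  58 103  95  43  38  26  45]
 [122 122 125 119 100  84  85  67  95 190 179 171 127  85  83 103  51  52  51  56  57  60  85  79  62 104  84  87]
 [122 124 121 118 108 103 103  77  96 191 176 167 119  53  70 130 109 111 106 105 106 106  98 101 107 126 103 101]]
shut cols 343-373
[[ 37  35  47  51  49  51  49  49  
[... 495 characters left out ...]
120 189 175 165  64  40  39  40  42  42  48  42  31  23  18  19  20  19  20  22  21]
 [121 116 115  93  35  37  44  73  65 113 187 176 164  83 150 149 141  35  41  63 111 105  93  41  45  47  47  38  38  38]
 [126 120 121 121  84  88  89  79  63 112 187 179 164  88 181 180 172  46  51  71 134 131 129 108 107 111 112 106 109 108]
 [120 123 122 125 107 106 102  63  66 124 185 174 162  85 178 176 170  64 117 119 132 129 129 129 124 129 134 127 129 128]
 [125 124 126 125 104 102  99  72  64 120 181 172 159  86 179 175 168  67 137 136 128 126 129 133 127 130 130 127 128 129]
 [128 126 126 123 103 104 102  93  65 128 186 181 166  87 180 175 168  64 129 129 126 126 130 131 127 128 131 128 131 132]]
```

The shut position matches the prediction within 0.1 px, so the shutter simply started about 3 mm away from nominal. Time allows, so I'll push gently again to confirm the end stop.

```bash
python3 - <<'E'
from h import *
x=-.0255
M=pick(DOCK,[0,1,0],[0,0,-1],W(DOCK,[x,.06,.13]))
ctrl.goto(W(DOCK,[x-.01,.06,.13]),M)
ctrl.move_l(W(DOCK,[x,.055,.034]),vel=.12,contact_N=6);st()
loc=lambda:Ro.from_euler("z",-DOCK[2]).apply(np.array(ctrl.current_tool_pos())-[DOCK[0],DOCK[1],0])
ctrl.move_l(W(DOCK,[x,.032,.034]),vel=.06,contact_N=10);print(loc())
for th in(5,14):
    c=ctrl.move_l(W(DOCK,[x,.016,.034]),vel=.025,contact_N=th);print(c,loc(),np.array(ctrl.current_contact_force()))
ctrl.move_l(W(DOCK,[x-.002,.05,.034]),vel=.08);ctrl.move_l(W(DOCK,[x-.02,.06,.16]),vel=.15)
ctrl.goto([.40,.1,.3],M);st()
snap("top","p7t");snap("scene","p7s")
a=cv2.imread("pics/p6t.png",0);b=cv2.imread("pics/p7t.png",0);print(b[193:198,343:373]);print(np.abs(a[190:210,343:373].astype(int)-b[190:210,343:373]).max())
E
cp pics/p7t.png pics/final.png
```

```text
t 36.02 tcp [ 0.5548 -0.1729  0.0347] F [0.1428 0.5274 0.1619] w 0.003
[-0.0256  0.0317  0.034 ]
True [-0.0256  0.025   0.0339] [0.9075 5.5623 4.1161]
True [-0.0257  0.0249  0.0338] [2.5285 6.9685 5.3474]
t 39.91 tcp [0.4005 0.0995 0.2995] F [-0.1668 -0.0483 -0.6958] w 0.006
[[ 37  38  47  51  48  52  49  50  48  54  61  59  60  60  60  58  64  62
   64  69  63  63  75  74  78  82  88  86  89  87]
 [ 24  22  23  21  61 154 151 149 143 110 112 111 111 113 108  75  78  78
   77  74  42  34  41  43  42  46  51  50  56  54]
 [ 23  21  21  31  65 115 114 113 108 113 136 115 114  95 102 105 108 107
  108 110 124 122 118  83  20  24  21  24  25  28]
 [ 17  16  21  41  51  43  42  41  51 119 176 154 143  61  54  71  72  73
   74  75  95  94  89  57  21  22  23  24  23  23]
 [ 81  82  76  35  43  42  44  50  62 118 187 176 166  63  42  36  40  43
   43  46  42  30  23  19  17  21  20  23  21  21]]
8
```

View pics/final.png

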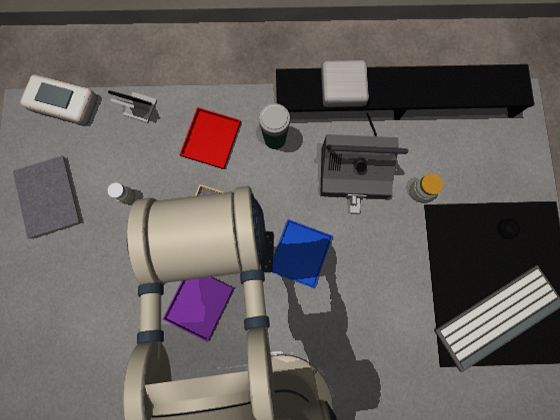

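The second push stopped at the same place and the shutter did not move, so it is at its end stop. The tumbler and jars are unmoved and the arm is clear.

```bash
python3 -c "
from bench import ctrl
print(ctrl.sign_off(),ctrl.current_t())"
```

```text
the job is handed in; nothing more can be done
the job is handed in; nothing more can be done
```

The job is done and handed in at about 40 s of the 72 s allowed.

- **Plunger:** I pressed it along its axis to 15.2 mm, where the force rose sharply to about 25 N at the firm stop, then let it back up. The cartridge came out about 38 mm.
- **Cartridge:** I gripped it across its width, drew it straight out and set it down softly. The pictures after release show it flat, label up, in the middle of the wooden tray.
- **Shutter:** I pushed it to a hard stop. A second push stopped at the same place and moved nothing, and its shut position matches the prediction within about 0.1 px.
- **Bystanders:** The tumbler and both jars look unmoved in the last picture.

Some checks disagreed slightly:
- **Shutter travel:** The shutter moved about 62.5 mm in the image, not 66. It seems to have started about 3.5 mm from my predicted open position.
- **Stop forces:** At the stop there was also an unexplained upward force of about 4–6 N.
- **Final view:** The arm hid the tray in the final picture, so the last look at the cartridge was just after I released it.

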